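Seat a worn whetstone on its packing bars

ROBOT

A 6-joint arm with a two-finger parallel gripper is mounted at the origin on a cart in front of the work surface, level with it; the furniture and walls round the work are solid. World frame = base frame: x ahead of the robot, y to its left, z up, the work surface at z = 0. Lengths are in m, angles in degrees, forces in N, time in s.
With the tool pointing down it reaches from about 0.3 to 0.75 m from the base axis. Payload 8.5 kg.
Tool frame: the origin (TCP) lies at the very end of the fingers, on their centre line; the grasp point (between the pads) lies 19 mm behind it; z points along the fingers, y is the line along which they close (so a half turn about z gives the same grasp; the last joint's range is limited). The gripper opens to 85 mm and grips with 20 to 120 N. Pads are 22 mm wide; open, the fingers measure 114 mm over their backs; the gripper's body (76 mm by 85 mm) begins 54 mm behind the grasp point. The pads swing forward as they close: fully open they stand 13 mm farther back than shut.
Start: joints at [-89.628, 21.807, 74.336, -0, 83.858, -12.336], TCP at [0.121, -0.537, 0.231] pointing down, gripper open.
Joint ranges: [-178.18, 178.18], [-50.72, 133.34], [12.68, 142.11], [-81.47, 261.47], [9.98, 163.14], [-165.26, 165.26]. Speed limits (degrees/s): [136.94, 136.94, 180, 180, 180, 180].

INTERFACE

Orientations are given as a 3x3 rotation matrix whose columns are the frame's x, y, z axes.
In Python, from rig import * gives the robot as it stands. The module is installed in compiled form; this text tells all that it offers.
- The arm moves only by the shell command python3 -m pendant 'ROWS' [OPENING] [FORCE]. ROWS is JSON, a list of rows, each a list of 2 entries, a list of its own where there are three numbers: the shift along the tool's x, y, z as a fraction of full scale, then the turn, a rotation vector about the tool's x, y, z as a fraction of full scale. A call has 1 to 8 rows; each row shifts and turns the commanded pose from where the row before left it, along the tool's axes as they then stand; what a row does not reach is not made up. Full scale, the value 1, is 40 mm for a shift and 5 degrees for a turn. A row lasts 1/8 s, in which the tool goes at most 62.5 mm and 10.7 degrees, less where a joint would pass 70% of its speed; a pose out of reach is approached as far as the arm can. A call with a number of a shift or a turn outside -1 to 1 is refused whole. A call with a gripper value outside its range is refused whole. OPENING is the opening, from 0 (shut) to 1 (fully open), set as the call begins (- or left out, the last holds). The fingers move at their own pace and stop on an object; FORCE is the grip in N (left out, the last holds). Time passes only in rows, so rows that do not move let the fingers close. It gives the time, the measured TCP pose, the force, the opening and the grip force at its end, in the units of the state.
- observe(): the state, without advancing time (a new reading comes with each control period).
- get_image(name): name is "scene" or "top" or "wrist"; returns a dict with "img" (384x512x3 uint8, blue, green, red), "range_z" (384x512 float32, m along the optical axis (not along the pixel's ray), 0 where there is no reading), "camera_matrix" (3x3 intrinsics, pixels), "eye" and "rotation" of the camera in the world. Camera axes: x right, y down, z forward; pixel columns grow to the right and rows downward; lengths in m; the calibration is good to about 2 mm. A picture is of the moment at which its call begins.
- close_job(): hands the job in; it is judged then, once.
Trained networks look in the newest picture that a camera, given by its name, has taken for a name from the list of things; names that differ only in an ending like _2 or _b are one class to them, and where a whole thing is asked for, a point or a joint stands for the part that bears it (a point fixed in the world has none). Each returns a list of dicts, best first, with "conf" (0 to 1); they miss things now and then, are a little off and sometimes report something else, mostly with a low value. They report only what shows in the picture. A call takes as long as a camera call.
- regions_of(camera, query): "mask" (384x512 bool, what is visible of it).
- landmark_of(camera, query): "point" ([x, y, z] in m, in world coordinates, good to about 4 mm: a listed point, or the origin of a listed thing).
The state is a dict: "time_s": time; "q": joint angles; "qvel": joint speeds; "joint_efforts": joint torques, N m; "position": TCP position; "tool_rot": TCP orientation; "ft_force": force on the tool from outside, world axes, zero at the start; "wrist_torque": the same for the moment, N m; "grip_width": finger opening in m; "gripper_force": force on a finger pad.
Only numpy, scipy, OpenCV 4.12 (cv2) and the standard library are available. Lean on these libraries where they do the work, as an engineer would, in place of code of your own. Each camera call takes 0.05 s, during which the arm holds its last target. There are 200 camera calls.

TASK

The worn whetstone is clamped crooked and too high in its holder and the two packing bars under it have crept out towards you. Slide both bars back home against the stop lip behind the stone, then press the stone down at both ends, firmly but not hard enough to crack it, until it sits level and tight on both bars and they no longer slide. Leave the scraper, the bowl and the peeler where they are.

Things in the scene. Friction and masses are not known exactly. Their poses are not given: they have to be found in the camera images.
- holder: Steel whetstone holder, fixed. Base plate 104 mm (x) by 270 mm (y), top 11 mm above the worktop, front edge at x = -52 mm; the bars jut out over it. Origin on the worktop under the middle of the stone; x points to the stop lip at the back, y along the stone to the screw jaw, z up. At y = +75 and -75 mm ribs (tops 18 mm above the worktop) guide each bar along x with 1.5 mm play a side.
- stop_lip (a point): foot of the stop lip's face, at x = +46 mm, y = 0 in the holder's frame, 14 mm above the worktop; the lip runs along y behind the stone and its top is 26 mm above the worktop
- screw_jaw (a point): middle of the screw jaw's top, at y = +115 mm in the holder's frame; the end jaws (84 mm long in x, 16 mm thick, tops 41 mm above the worktop) stand at both ends of the stone; beyond this one sit the screw and its round black knob, out to y = +172 mm
- stone: Whetstone 72 x 205 x 20 mm, 0.55 kg, brown above, pale below; origin at the middle of its underside. Rubber end jaws hold it by friction: it only goes up, down and rocks, and stays where left. It starts 1.5 to 11 mm too high. An end gives at 10 to 18 N. It meets the bars with its top 46 mm above the worktop; press each end with 20 to 25 N then, so it stays loaded on them. It cracks above 40 N.
- stone_left (a point): point on the stone's top face, on its centre line, straight above the bar at the screw-jaw end (75 mm from the middle in the holder's +y); pressing one end may lift or unload the other a little, so press them by turns and about equally
- stone_right (a point): the same point at the other end (75 mm from the middle in the holder's -y)
- bar_left: Steel packing bar 110 x 14 x 12 mm (along the holder's x, y, z), loose on the plate under the screw-jaw end of the stone; origin at the middle of its underside. Home: rear end against the lip, origin at x = -9 mm and front end at x = -64 mm in the holder's frame, 28 mm out from the stone. It starts 10 to 25 mm too far forward and slides with less than 2 N until the stone bears on it.
- bar_right: the same bar under the other end of the stone, y = -75 mm in the holder's frame; both bars lie on 3 mm rubber beds (bed top 14 mm above the worktop) that give about 1 mm under 12 N
- bar_left_tab (a point): middle of the front end face of bar_left, 6 mm above its underside, to be pushed towards the lip
- bar_right_tab (a point): the same point of bar_right
- bench_scraper: bench scraper 104 x 150 x 21 mm lying at the screw-jaw end of the holder; leave it alone; origin at the middle of its underside
- prep_bowl: steel bowl 168 mm across, 70 mm high, standing beyond the other end of the holder; leave it alone; origin at the middle of its underside
- peeler: peeler 170 x 25 x 18 mm lying behind the holder; leave it alone; origin at the middle of its underside

How it is judged:
By the outcome, as a careful person would: the job done as asked, in the order asked, and still so for the second after the job is handed in, with the robot touching nothing.
It also fails if it takes over 59 s, if anything falls off the work surface, if the arm or the gripper's body presses on something with over 40 N, if the wrist force passes 120 N, or if a joint passes its speed limit or range.

## Working session

There is one attempt and no reset: what is moved stays moved. The work goes in short steps, Python scripts to look and compute and a shell command to move; the robot and the scene stay as the last step left them, time stands still between calls to the robot, and variables do not carry over. Pictures are saved under pics/ and viewed, at most 10 in all, crops included, and the job is handed in when it is done.

```bash
mkdir -p pics; cat > h.py <<'E'
from rig import *
import numpy as np, cv2
np.set_printoptions(precision=4,suppress=True)
def pts(d,mask=None):
    K=np.array(d["camera_matrix"]);z=d["range_z"];v,u=np.nonzero((z>0)&(mask if mask is not None else True))
    zz=z[v,u];P=np.c_[(u-K[0,2])/K[0,0]*zz,(v-K[1,2])/K[1,1]*zz,zz]
    return P@np.array(d["rotation"]).T+np.array(d["eye"]),u,v
E
python3 - <<'E'
from h import *
o=observe();print(o["time_s"],o["position"],np.array(o["tool_rot"]),o["ft_force"],o["grip_width"])
ims=[]
for c in("scene","top"):
    d=get_image(c);ims.append(d["img"]);print(c,np.array(d["eye"]))
    for n in("holder","screw_jaw","stop_lip","stone_left","stone_right","bar_left_tab","bar_right_tab","stone","bench_scraper","prep_bowl","peeler"):
        r=landmark_of(c,n);print(n,[(np.round(x["point"],4).tolist(),round(x["conf"],2)) for x in r[:2]])
cv2.imwrite("pics/a.png",ims[0]);cv2.imwrite("pics/b.png",ims[1])
E
```

```text
0.0 [ 0.121  -0.5362  0.2307] [[ 0.9755  0.22   -0.    ]
 [ 0.22   -0.9755  0.0015]
 [ 0.0003 -0.0015 -1.    ]] [-0.5653  0.3349  0.3425] 0.08566985180934818
scene [0.1254 0.4239 0.8391]
holder [([0.5685, -0.1446, 0.0016], 0.8), ([0.504, -0.2291, 0.0209], 0.54)]
screw_jaw [([0.5579, -0.0321, 0.0422], 0.96), ([0.5009, -0.2312, 0.0249], 0.22)]
stop_lip [([0.6129, -0.1447, 0.0176], 0.59)]
stone_left [([0.5595, -0.068, 0.0511], 0.78)]
stone_right [([0.5776, -0.2193, 0.0543], 0.81)]
bar_left_tab [([0.5688, -0.1462, 0.0074], 0.69), ([0.4737, -0.0773, 0.0172], 0.55)]
bar_right_tab [([0.5039, -0.2315, 0.0231], 0.64), ([0.6146, -0.3768, -0.0011], 0.36)]
stone [([0.5713, -0.147, 0.0373], 0.63)]
bench_scraper [([0.5517, 0.1521, 0.0019], 0.56)]
prep_bowl [([0.6134, -0.3766, -0.0011], 0.86)]
peeler [([0.5275, -0.0768, 0.0149], 0.19)]
top [ 0.4278 -0.0114  0.9799]
holder [([0.5678, -0.1452, 0.0054], 0.69)]
screw_jaw []
stop_lip [([0.6127, -0.1419, 0.0098], 0.6), ([0.5715, -0.149, 0.0058], 0.2)]
stone_left [([0.5642, -0.0754, 0.0483], 0.66), ([0.554, -0.225, 0.0136], 0.56)]
stone_right [([0.577, -0.2197, 0.0528], 0.57)]
bar_left_tab [([0.4776, -0.0819, 0.0188], 0.69)]
bar_right_tab [([0.4992, -0.2317, 0.0214], 0.56)]
stone [([0.5658, -0.1464, 0.031], 0.63)]
bench_scraper [([0.5552, 0.1516, -0.0056], 0.68)]
prep_bowl [([0.6103, -0.3741, 0.0023], 0.97), ([0.5725, -0.1472, 0.0065], 0.16)]
peeler [([0.6649, -0.1471, 0.0046], 0.84)]
```

View pics/a.png

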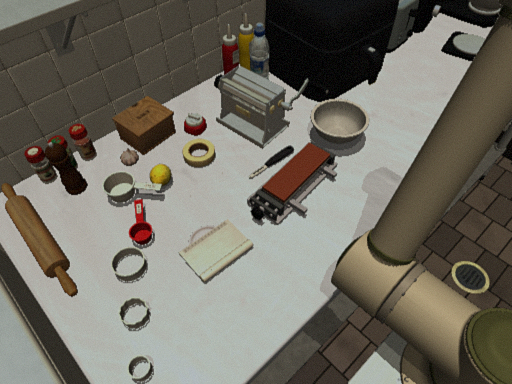

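View pics/b.png

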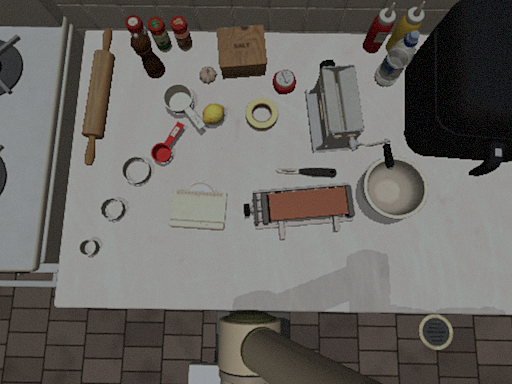

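```bash
python3 - <<'E'
from h import *
d=get_image("top")
P,u,v=pts(d)
# stone top mask from network
m=regions_of("top","stone")
if m:
    Q,_,_=pts(d,m[0]["mask"]);print(m[0]["conf"],len(Q))
    q=Q[(Q[:,2]>.042)&(Q[:,2]<.062)]
    r=cv2.minAreaRect(q[:,:2].astype(np.float32)*1000);print(r)
    A=np.c_[q[:,:2]-q[:,:2].mean(0),np.ones(len(q))];print(np.linalg.lstsq(A,q[:,2],rcond=None)[0],q.mean(0))
for n in("bar_left","bar_right"):
    for x in regions_of("top",n)[:2]:
        Q,uu,vv=pts(d,x["mask"]);print(n,x["conf"],len(Q),uu.min(),uu.max(),vv.min(),vv.max(),Q.min(0),Q.max(0),np.median(Q,0))
E
```

```text
0.65 2168
((566.2110595703125, -145.16908264160156), (72.24568939208984, 205.06727600097656), 5.800232410430908)
[ 0.0095 -0.0297  0.0521] [ 0.5655 -0.1452  0.0521]
bar_right 0.62 81 333 339 216 230 [ 0.4995 -0.2341  0.0161] [ 0.5376 -0.2181  0.0279] [ 0.5184 -0.2254  0.025 ]
```

The scene shows the stone in its holder (top view about px 305,205) with the bars jutting towards the robot at px (281,232) and (336,223). The bowl, peeler and scraper are clear. The holder is at about (0.566, -0.145) with a yaw of about 5.8°. I'll move to a point in front of the right bar with the fingers shut.

```bash
python3 -m pendant '[[[0,0,0],[0,0,0.7]],[[0,0,0],[0,0,0.7]],[[0.8,-0.55,0],[0,0,0]],[[0.8,-0.55,0],[0,0,0]],[[0.8,-0.55,0],[0,0,0]],[[0.8,-0.55,0],[0,0,0]],[[0.8,-0.55,0],[0,0,0]],[[0.8,-0.55,0],[0,0,0]]]' 0
python3 -m pendant '[[[0.8,-0.55,0],[0,0,0]],[[0.8,-0.55,0],[0,0,0]],[[0.8,-0.55,0],[0,0,0]],[[0.8,-0.55,0.5],[0,0,0]],[[0.7,-0.55,1],[0,0,0]],[[0.5,-0.5,1],[0,0,0]],[[0,0,0],[0,0,0]]]' 0
python3 - <<'E'
from h import *
o=observe();print(o["time_s"],o["position"],np.array(o["tool_rot"])[:2,:2],o["ft_force"])
d=get_image("wrist");cv2.imwrite("pics/c.png",d["img"])
for c in("wrist","top","scene"):
  if c!="wrist":get_image(c)
  for n in("bar_left_tab","bar_right_tab","stone_left","stone_right"):
    print(c,n,[(np.round(x["point"],4).tolist(),round(x["conf"],2)) for x in landmark_of(c,n)[:2]])
E
```

```text
time_s: 2.4
position: [0.2998, -0.3852, 0.2315]
tool_rot: [[0.995, 0.099, 0.0], [0.099, -0.995, -0.0], [0.0, 0.0, -1.0]]
ft_force: [-0.8, -1.2, -0.6]
grip_width: -0.0002
gripper_force: 0.0
time_s: 3.28
position: [0.4608, -0.2372, 0.1291]
tool_rot: [[0.995, 0.102, -0.004], [0.102, -0.995, 0.004], [-0.004, -0.004, -1.0]]
ft_force: [-0.1, -0.3, 0.5]
grip_width: 0.0
gripper_force: 0.0
3.275 [ 0.4608 -0.2372  0.1291] [[ 0.9948  0.102 ]
 [ 0.102  -0.9948]] [-0.145  -0.2651  0.5495]
wrist bar_left_tab [([0.4777, -0.083, 0.0196], 0.93)]
wrist bar_right_tab []
wrist stone_left [([0.5598, -0.0726, 0.0524], 0.7)]
wrist stone_right [([0.5772, -0.2183, 0.0551], 0.56), ([0.5684, -0.1458, 0.0334], 0.26)]
top bar_left_tab [([0.4767, -0.0804, 0.0174], 0.55), ([0.5681, -0.1473, 0.0293], 0.42)]
top bar_right_tab [([0.5013, -0.2308, 0.0177], 0.54)]
top stone_left [([0.5601, -0.0747, 0.05], 0.82)]
top stone_right [([0.5791, -0.2204, 0.0533], 0.96), ([0.5604, -0.0754, 0.0481], 0.27)]
scene bar_left_tab [([0.4753, -0.0791, 0.0204], 0.42)]
scene bar_right_tab []
scene stone_left [([0.5612, -0.0698, 0.0494], 0.58), ([0.668, -0.1465, 0.0003], 0.45)]
scene stone_right [([0.5801, -0.2208, 0.0516], 0.67)]
```

```bash
python3 -m pendant '[[[0,-0.09,0.9],[0,0,0]],[[0,0,0.9],[0,0,0]],[[0,0,0.8],[0,0,0]],[[0,0,0.25],[0,0,0]],[[0.25,0,0],[0,0,0]],[[0.25,0,0],[0,0,0]],[[0,0,0],[0,0,0]]]' 0
python3 -m pendant '[[[0.15,0,0],[0,0,0]],[[0.1,0,0],[0,0,0]],[[0.1,0,0],[0,0,0]],[[0,0,0],[0,0,0]]]' 0
python3 - <<'E'
from h import *
d=get_image("wrist");cv2.imwrite("pics/c.png",d["img"])
E
```

```text
time_s: 4.9
position: [0.4819, -0.2338, 0.0183]
tool_rot: [[0.995, 0.1, 0.002], [0.1, -0.995, -0.002], [0.002, 0.002, -1.0]]
ft_force: [-0.5, -0.0, -0.3]
grip_width: -0.0002
gripper_force: 0.0
time_s: 5.4
position: [0.4948, -0.2322, 0.0173]
tool_rot: [[0.995, 0.1, 0.0], [0.1, -0.995, -0.0], [0.0, 0.0, -1.0]]
ft_force: [-0.0, -0.4, -0.0]
grip_width: -0.0
gripper_force: 0.0
```

View pics/c.png

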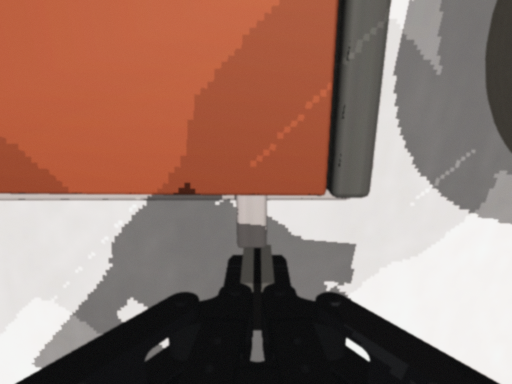

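The wrist view shows the bar's jutting end at px (252, 195-247), with the shut fingertips right behind it at (258, 250). They are aligned, so I'll push on in small steps.

```bash
python3 -m pendant '[[[0.1,0,0],[0,0,0]],[[0.1,0,0],[0,0,0]],[[0,0,0],[0,0,0]]]' 0
python3 - <<'E'
from h import *
d=get_image("wrist");cv2.imwrite("pics/d.png",d["img"])
P,u,v=pts(d)
m=(abs(u-252)<8)&(v>185)&(v<262)&(P[:,2]>0.005)
for vv in range(186,262,5):
    s=m&(v==vv); print(vv,np.median(P[s],0) if s.any() else None)
E
```

```text
time_s: 5.82
position: [0.5019, -0.2313, 0.0171]
tool_rot: [[0.995, 0.1, -0.002], [0.1, -0.995, 0.001], [-0.002, -0.001, -1.0]]
ft_force: [-4.6, -1.0, 1.7]
grip_width: -0.0002
gripper_force: 2.3
186 [ 0.5517 -0.225   0.0557]
191 [ 0.55   -0.2252  0.056 ]
196 [ 0.5481 -0.2253  0.0557]
201 [ 0.5463 -0.2255  0.0558]
206 [ 0.5445 -0.2255  0.056 ]
211 [ 0.5426 -0.2258  0.056 ]
216 [ 0.5296 -0.2263  0.0264]
221 [ 0.527  -0.2268  0.0259]
226 [ 0.5247 -0.2271  0.0265]
231 [ 0.5221 -0.2273  0.0262]
236 [ 0.5197 -0.2275  0.0261]
241 [ 0.5172 -0.2278  0.0261]
246 [ 0.5144 -0.228   0.0261]
251 [ 0.5129 -0.2282  0.028 ]
256 [ 0.513  -0.2283  0.0331]
261 [ 0.5128 -0.2284  0.0375]
```

View pics/d.png

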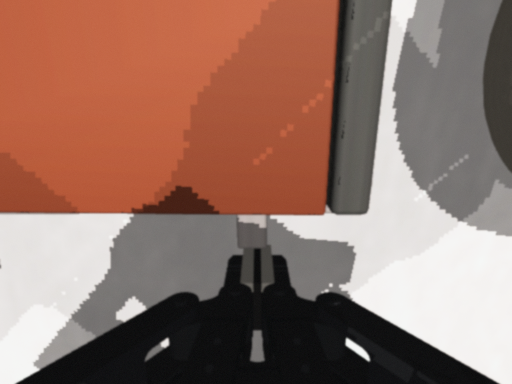

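```bash
python3 -m pendant '[[[0.05,0,0],[0,0,0]],[[0,0,0],[0,0,0]]]' 0; python3 -m pendant '[[[0.04,0,0],[0,0,0]],[[0,0,0],[0,0,0]],[[0,0,0],[0,0,0]]]' 0
```

```text
time_s: 6.12
position: [0.502, -0.2309, 0.0167]
tool_rot: [[0.995, 0.1, -0.006], [0.1, -0.995, 0.002], [-0.006, -0.002, -1.0]]
ft_force: [-13.1, -2.3, 3.5]
grip_width: -0.0002
gripper_force: 6.9
time_s: 6.5
position: [0.5021, -0.2306, 0.0165]
tool_rot: [[0.995, 0.1, -0.01], [0.1, -0.995, 0.002], [-0.01, -0.003, -1.0]]
ft_force: [-20.4, -4.2, 4.1]
grip_width: 0.0
gripper_force: 10.4
```

The right bar is firmly against the lip (force rises with no movement). Next is the left bar.

```bash
python3 -m pendant '[[[-0.6,0,0],[0,0,0]],[[-0.5,0,0],[0,0,0]],[[0,-0.9,0],[0,0,0]],[[0,-0.95,0],[0,0,0]],[[0,-0.95,0],[0,0,0]],[[0,-0.98,0],[0,0,0]],[[0,0,0],[0,0,0]],[[0,0,0],[0,0,0]]]' 0
python3 - <<'E'
from h import *
d=get_image("wrist");cv2.imwrite("pics/e.png",d["img"])
E
```

```text
time_s: 7.5
position: [0.4481, -0.0856, 0.0175]
tool_rot: [[0.995, 0.1, 0.001], [0.1, -0.995, -0.001], [0.001, 0.001, -1.0]]
ft_force: [-0.1, 0.6, -0.9]
grip_width: 0.0
gripper_force: 0.0
```

View pics/e.png

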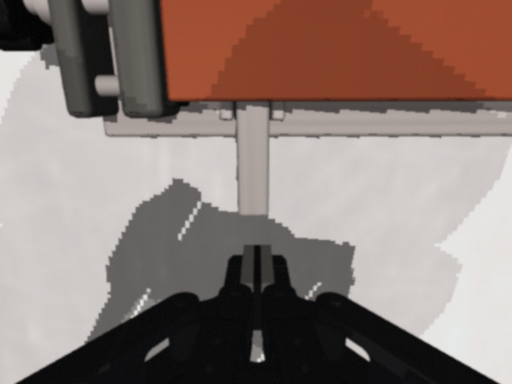

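The left bar's end is at px (253, 215) with the fingertips at (258, 248), so they line up. Home is about 39 mm ahead.

```bash
python3 -m pendant '[[[0.2,-0.02,0],[0,0,0]],[[0.15,0,0],[0,0,0]],[[0.1,0,0],[0,0,0]],[[0.1,0,0],[0,0,0]],[[0.1,0,0],[0,0,0]],[[0.1,0,0],[0,0,0]],[[0.1,0,0],[0,0,0]],[[0,0,0],[0,0,0]]]' 0
python3 -m pendant '[[[0.05,0,0],[0,0,0]],[[0.05,0,0],[0,0,0]],[[0,0,0],[0,0,0]],[[0,0,0],[0,0,0]]]' 0
```

```text
time_s: 8.55
position: [0.4815, -0.0809, 0.0174]
tool_rot: [[0.995, 0.1, 0.001], [0.1, -0.995, -0.0], [0.001, 0.0, -1.0]]
ft_force: [-0.8, 0.2, 0.7]
grip_width: -0.0001
gripper_force: 0.0
time_s: 9.05
position: [0.4852, -0.0805, 0.0174]
tool_rot: [[0.995, 0.099, 0.0], [0.099, -0.995, -0.0], [0.0, 0.0, -1.0]]
ft_force: [-0.5, -0.3, -1.1]
grip_width: 0.0001
gripper_force: 0.0
```

```bash
python3 -m pendant '[[[0.05,0,0],[0,0,0]],[[0.04,0,0],[0,0,0]],[[0,0,0],[0,0,0]],[[0,0,0],[0,0,0]]]' 0
python3 -m pendant '[[[0.05,0,0],[0,0,0]],[[0,0,0],[0,0,0]],[[0,0,0],[0,0,0]]]' 0
```

```text
time_s: 9.55
position: [0.4865, -0.0798, 0.0169]
tool_rot: [[0.995, 0.1, -0.005], [0.1, -0.995, 0.001], [-0.005, -0.001, -1.0]]
ft_force: [-9.1, -1.9, 1.7]
grip_width: 0.0002
gripper_force: 4.6
time_s: 9.93
position: [0.4865, -0.0793, 0.0165]
tool_rot: [[0.995, 0.1, -0.01], [0.1, -0.995, 0.002], [-0.01, -0.003, -1.0]]
ft_force: [-17.2, -3.6, 4.9]
grip_width: -0.0
gripper_force: 8.4
```

```bash
python3 -m pendant '[[[-0.5,0,0],[0,0,0]],[[0,0,-0.9],[0,0,0]],[[0,0,-0.9],[0,0,0]],[[0,0,0],[0,0,0]]]' 0
python3 - <<'E'
from h import *
d=get_image("wrist");cv2.imwrite("pics/f.png",d["img"])
d=get_image("top")
m=regions_of("top","stone")[0]["mask"];Q,_,_=pts(d,m);q=Q[(Q[:,2]>.042)&(Q[:,2]<.062)]
c=cv2.minAreaRect(q[:,:2].astype(np.float32)*1000);print(c)
for n in("stone_left","stone_right"):
  for w in("wrist","top"):print(w,n,[(np.round(x["point"],4).tolist(),round(x["conf"],2)) for x in landmark_of(w,n)[:1]])
E
```

```text
time_s: 10.42
position: [0.472, -0.0824, 0.0915]
tool_rot: [[0.995, 0.099, 0.005], [0.099, -0.995, -0.002], [0.005, 0.003, -1.0]]
ft_force: [0.2, -0.2, -1.2]
grip_width: -0.0003
gripper_force: 0.0
((566.2783203125, -145.18460083007812), (72.14138793945312, 204.9683074951172), 5.686839580535889)
wrist stone_left []
top stone_left [([0.5605, -0.0742, 0.05], 0.58)]
wrist stone_right []
top stone_right [([0.5775, -0.2184, 0.0533], 0.77)]
```

View pics/f.png

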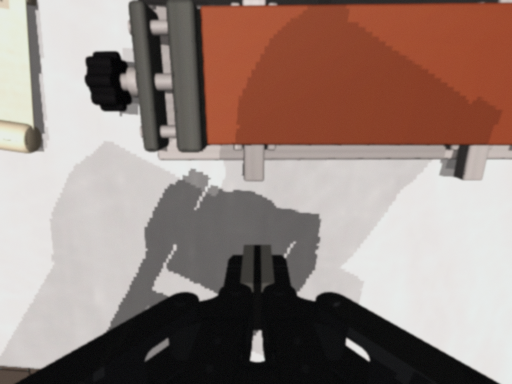

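Both bars jut out equally, ending at row 180 at x≈254 and x≈475, so they are home. Now I'll move over stone_left.

```bash
python3 -m pendant '[[[0.75,-0.05,0],[0,0,0]],[[0.75,0,0],[0,0,0]],[[0.73,0,0],[0,0,0]],[[0,0,0.4],[0,0,0]],[[0,0,0.3],[0,0,0]],[[0,0,0],[0,0,0]],[[0,0,0],[0,0,0]]]' 0
python3 -m pendant '[[[0,0,0.1],[0,0,0]],[[0,0,0.05],[0,0,0]],[[0,0,0],[0,0,0]]]' 0
```

```text
time_s: 11.65
position: [0.5593, -0.0711, 0.0617]
tool_rot: [[0.995, 0.099, 0.0], [0.099, -0.995, -0.0], [0.0, 0.0, -1.0]]
ft_force: [0.1, -0.3, 1.0]
grip_width: -0.0002
gripper_force: 0.0
time_s: 12.02
position: [0.5592, -0.071, 0.0553]
tool_rot: [[0.995, 0.099, -0.0], [0.099, -0.995, 0.0], [-0.0, -0.0, -1.0]]
ft_force: [-0.0, -0.4, 0.3]
grip_width: 0.0002
gripper_force: 0.0
```

Right is the higher end, so I'll start there.

```bash
python3 -m pendant '[[[0,0,-0.3],[0,0,0]],[[0,0.93,0],[0,0,0]],[[0,0.94,0],[0,0,0]],[[0,0.94,0],[0,0,0]],[[0,0.94,0],[0,0,0]],[[0,0,0.15],[0,0,0]],[[0,0,0],[0,0,0]],[[0,0,0],[0,0,0]]]' 0
python3 -m pendant '[[[0,0,0.05],[0,0,0]],[[0,0,0.05],[0,0,0]],[[0,0,0],[0,0,0]],[[0,0,0],[0,0,0]]]' 0
```

```text
time_s: 13.02
position: [0.5742, -0.2193, 0.0617]
tool_rot: [[0.995, 0.101, -0.0], [0.101, -0.995, 0.0], [-0.0, -0.0, -1.0]]
ft_force: [0.4, 0.7, 1.2]
grip_width: 0.0001
gripper_force: 0.0
time_s: 13.52
position: [0.5742, -0.2203, 0.0573]
tool_rot: [[0.995, 0.099, 0.0], [0.099, -0.995, -0.0], [0.0, 0.0, -1.0]]
ft_force: [0.1, -0.2, -0.1]
grip_width: 0.0004
gripper_force: 0.0
```

```bash
python3 -m pendant '[[[0,0,0.04],[0,0,0]],[[0,0,0.04],[0,0,0]],[[0,0,0],[0,0,0]],[[0,0,0],[0,0,0]]]' 0
python3 -m pendant '[[[0,0,0.04],[0,0,0]],[[0,0,0],[0,0,0]],[[0,0,0],[0,0,0]]]' 0
```

```text
time_s: 14.02
position: [0.5743, -0.2204, 0.0549]
tool_rot: [[0.995, 0.1, 0.001], [0.1, -0.995, -0.001], [0.001, 0.001, -1.0]]
ft_force: [-1.6, 0.8, 6.9]
grip_width: -0.0002
gripper_force: 3.1
time_s: 14.4
position: [0.5743, -0.2204, 0.0535]
tool_rot: [[0.995, 0.099, 0.001], [0.099, -0.995, -0.001], [0.001, 0.001, -1.0]]
ft_force: [-2.7, 0.6, 7.8]
grip_width: 0.0002
gripper_force: 4.0
```

```bash
python3 -m pendant '[[[0,0,0.04],[0,0,0]],[[0,0,0.04],[0,0,0]],[[0,0,0],[0,0,0]],[[0,0,0],[0,0,0]]]' 0
python3 -m pendant '[[[0,0,0.03],[0,0,0]],[[0,0,0],[0,0,0]],[[0,0,0],[0,0,0]]]' 0
```

```text
time_s: 14.9
position: [0.5743, -0.2204, 0.0505]
tool_rot: [[0.995, 0.1, 0.001], [0.1, -0.995, -0.001], [0.001, 0.001, -1.0]]
ft_force: [-2.0, 0.6, 10.0]
grip_width: -0.0003
gripper_force: 4.7
time_s: 15.28
position: [0.5743, -0.2205, 0.0497]
tool_rot: [[0.995, 0.1, 0.001], [0.1, -0.995, -0.001], [0.001, 0.001, -1.0]]
ft_force: [-4.5, 1.9, 13.9]
grip_width: 0.0001
gripper_force: 6.4
```

```bash
python3 -m pendant '[[[0,0,-0.35],[0,0,0]],[[0,-0.93,0],[0,0,0]],[[0,-0.94,0],[0,0,0]],[[0,-0.94,0],[0,0,0]],[[0,-0.94,0],[0,0,0]],[[0,0,0.1],[0,0,0]],[[0,0,0],[0,0,0]],[[0,0,0],[0,0,0]]]' 0
python3 -m pendant '[[[0,0,0.05],[0,0,0]],[[0,0,0.05],[0,0,0]],[[0,0,0],[0,0,0]],[[0,0,0],[0,0,0]]]' 0
```

```text
time_s: 16.27
position: [0.5595, -0.0721, 0.0582]
tool_rot: [[0.995, 0.098, 0.0], [0.098, -0.995, -0.0], [0.0, 0.0, -1.0]]
ft_force: [-1.1, -0.8, -0.1]
grip_width: 0.0001
gripper_force: 0.0
time_s: 16.77
position: [0.5593, -0.0711, 0.0541]
tool_rot: [[0.995, 0.099, -0.0], [0.099, -0.995, 0.0], [-0.0, -0.0, -1.0]]
ft_force: [0.6, 1.0, 0.2]
grip_width: 0.0003
gripper_force: 0.0
```

```bash
python3 -m pendant '[[[0,0,0.04],[0,0,0]],[[0,0,0.04],[0,0,0]],[[0,0,0],[0,0,0]],[[0,0,0],[0,0,0]]]' 0
python3 -m pendant '[[[0,0,0.04],[0,0,0]],[[0,0,0.02],[0,0,0]],[[0,0,0],[0,0,0]],[[0,0,0],[0,0,0]]]' 0
```

```text
time_s: 17.27
position: [0.5593, -0.071, 0.0509]
tool_rot: [[0.995, 0.099, -0.0], [0.099, -0.995, 0.0], [-0.0, -0.0, -1.0]]
ft_force: [0.6, -0.3, -0.1]
grip_width: -0.0001
gripper_force: 0.0
time_s: 17.77
position: [0.5593, -0.071, 0.0485]
tool_rot: [[0.995, 0.099, 0.0], [0.099, -0.995, -0.0], [0.0, 0.0, -1.0]]
ft_force: [-0.4, 0.2, 0.2]
grip_width: -0.0002
gripper_force: 0.0
```

```bash
python3 -m pendant '[[[0,0,0.03],[0,0,0]],[[0,0,0],[0,0,0]],[[0,0,0],[0,0,0]]]' 0
python3 -m pendant '[[[0,0,0.02],[0,0,0]],[[0,0,0],[0,0,0]],[[0,0,0],[0,0,0]]]' 0
```

```text
time_s: 18.15
position: [0.5593, -0.071, 0.0473]
tool_rot: [[0.995, 0.099, -0.0], [0.099, -0.995, 0.0], [-0.0, -0.0, -1.0]]
ft_force: [-0.3, -0.0, -0.1]
grip_width: -0.0004
gripper_force: 0.0
time_s: 18.52
position: [0.5593, -0.071, 0.0465]
tool_rot: [[0.995, 0.099, -0.0], [0.099, -0.995, 0.0], [0.0, -0.0, -1.0]]
ft_force: [0.6, 0.3, -0.3]
grip_width: -0.0002
gripper_force: 0.0
```

```bash
cat > lv.py <<'E'
from h import *
d=get_image("scene");m=regions_of("scene","stone")
for c in("scene","top"):
  d=get_image(c);m=regions_of(c,"stone")
  if not m: print(c,"none");continue
  Q,_,_=pts(d,m[0]["mask"]);t=np.radians(5.75);R=np.array([[np.cos(t),-np.sin(t)],[np.sin(t),np.cos(t)]])
  L=(Q[:,:2]-[.567,-.1455])@R
  q=(abs(L[:,0])<.03)&(abs(L[:,1])<.098)&(Q[:,2]<.06)&(Q[:,2]>.035)
  A=np.c_[L[q],np.ones(q.sum())];s=np.linalg.lstsq(A,Q[q,2],rcond=None)[0]
  print(c,q.sum(),"left",s[2]+.075*s[1],"right",s[2]-.075*s[1],"xslope/72mm",s[0]*.072)
E
python3 lv.py
```

```text
scene 215 left 0.04593882828260302 right 0.05060766797127996 xslope/72mm 0.00012615322749897563
top 507 left 0.04471875069152091 right 0.048978152290019075 xslope/72mm 0.0001923695072891456
```

```bash
python3 -m pendant '[[[0,0,0.03],[0,0,0]],[[0,0,0],[0,0,0]],[[0,0,0],[0,0,0]]]' 0
python3 -m pendant '[[[0,0,0.03],[0,0,0]],[[0,0,0],[0,0,0]],[[0,0,0],[0,0,0]]]' 0
```

```text
time_s: 19.2
position: [0.5594, -0.0711, 0.0458]
tool_rot: [[0.995, 0.099, 0.001], [0.099, -0.995, -0.0], [0.001, 0.0, -1.0]]
ft_force: [-1.4, 0.7, 5.2]
grip_width: -0.0003
gripper_force: 2.5
time_s: 19.58
position: [0.5594, -0.0711, 0.0455]
tool_rot: [[0.995, 0.1, 0.001], [0.1, -0.995, -0.001], [0.001, 0.001, -1.0]]
ft_force: [-3.7, 0.1, 13.0]
grip_width: 0.0001
gripper_force: 6.5
```

```bash
python3 -m pendant '[[[0,0,-0.35],[0,0,0]],[[0,0.93,0],[0,0,0]],[[0,0.94,0],[0,0,0]],[[0,0.94,0],[0,0,0]],[[0,0.94,0],[0,0,0]],[[0,0,0],[0,0,0]],[[0,0,0.1],[0,0,0]],[[0,0,0],[0,0,0]]]' 0
python3 -m pendant '[[[0,0,0.06],[0,0,0]],[[0,0,0.02],[0,0,0]],[[0,0,0.02],[0,0,0]],[[0,0,0],[0,0,0]],[[0,0,0],[0,0,0]]]' 0
```

```text
time_s: 20.58
position: [0.574, -0.2191, 0.0538]
tool_rot: [[0.995, 0.101, -0.001], [0.101, -0.995, 0.001], [-0.001, -0.001, -1.0]]
ft_force: [0.3, 0.5, -0.4]
grip_width: 0.0
gripper_force: 0.0
time_s: 21.2
position: [0.5742, -0.2203, 0.0502]
tool_rot: [[0.995, 0.099, 0.0], [0.099, -0.995, -0.0], [0.0, 0.0, -1.0]]
ft_force: [-0.0, -0.5, 0.3]
grip_width: 0.0002
gripper_force: 0.0
```

```bash
python3 -m pendant '[[[0,0,0.04],[0,0,0]],[[0,0,0],[0,0,0]],[[0,0,0],[0,0,0]]]' 0
python3 -m pendant '[[[0,0,0.03],[0,0,0]],[[0,0,0],[0,0,0]],[[0,0,0],[0,0,0]]]' 0
```

```text
time_s: 21.58
position: [0.5743, -0.2204, 0.0494]
tool_rot: [[0.995, 0.099, 0.001], [0.099, -0.995, -0.001], [0.001, 0.001, -1.0]]
ft_force: [-2.8, 1.2, 6.8]
grip_width: -0.0002
gripper_force: 3.5
time_s: 21.95
position: [0.5744, -0.2205, 0.049]
tool_rot: [[0.995, 0.1, 0.001], [0.1, -0.995, -0.001], [0.001, 0.001, -1.0]]
ft_force: [-4.0, 1.8, 12.8]
grip_width: -0.0003
gripper_force: 6.0
```

```bash
python3 -m pendant '[[[0,0,0.03],[0,0,0]],[[0,0,0],[0,0,0]],[[0,0,0],[0,0,0]]]' 0
```

```text
time_s: 22.32
position: [0.5744, -0.2207, 0.0479]
tool_rot: [[0.995, 0.1, 0.001], [0.1, -0.995, -0.001], [0.001, 0.002, -1.0]]
ft_force: [-4.5, -0.1, 12.4]
grip_width: -0.0003
gripper_force: 6.7
```

```bash
python3 -m pendant '[[[0,0,0.03],[0,0,0]],[[0,0,0],[0,0,0]],[[0,0,0],[0,0,0]]]' 0; python3 -m pendant '[[[0,0,0.02],[0,0,0]],[[0,0,0],[0,0,0]],[[0,0,0],[0,0,0]]]' 0
```

```text
time_s: 22.7
position: [0.5744, -0.2208, 0.0468]
tool_rot: [[0.995, 0.1, 0.002], [0.1, -0.995, -0.002], [0.001, 0.002, -1.0]]
ft_force: [-5.6, 0.5, 13.8]
grip_width: 0.0
gripper_force: 6.9
time_s: 23.08
position: [0.5744, -0.2209, 0.0461]
tool_rot: [[0.995, 0.1, 0.002], [0.1, -0.995, -0.002], [0.001, 0.002, -1.0]]
ft_force: [-4.0, 0.8, 14.4]
grip_width: 0.0002
gripper_force: 7.2
```

```bash
python3 -m pendant '[[[0,0,0.02],[0,0,0]],[[0,0,0],[0,0,0]],[[0,0,0],[0,0,0]]]' 0
```

```text
time_s: 23.45
position: [0.5745, -0.2209, 0.0457]
tool_rot: [[0.995, 0.1, 0.002], [0.1, -0.995, -0.002], [0.002, 0.002, -1.0]]
ft_force: [-4.9, 0.6, 16.4]
grip_width: 0.0003
gripper_force: 8.6
```

```bash
python3 -m pendant '[[[0,0,0.03],[0,0,0]],[[0,0,0],[0,0,0]],[[0,0,0],[0,0,0]]]' 0
```

```text
time_s: 23.82
position: [0.5745, -0.221, 0.0451]
tool_rot: [[0.995, 0.1, 0.002], [0.1, -0.995, -0.003], [0.002, 0.003, -1.0]]
ft_force: [-7.4, 1.3, 22.6]
grip_width: -0.0002
gripper_force: 11.1
```

```bash
python3 -m pendant '[[[0,0,-0.35],[0,0,0]],[[0,-0.93,0],[0,0,0]],[[0,-0.94,0],[0,0,0]],[[0,-0.94,0],[0,0,0]],[[0,-0.94,0],[0,0,0]],[[0,0,0],[0,0,0]],[[0,0,0.1],[0,0,0]],[[0,0,0],[0,0,0]]]' 0
python3 -m pendant '[[[0,0,0.04],[0,0,0]],[[0,0,0.02],[0,0,0]],[[0,0,0],[0,0,0]],[[0,0,0],[0,0,0]]]' 0
```

```text
time_s: 24.82
position: [0.5593, -0.072, 0.0517]
tool_rot: [[0.995, 0.098, -0.0], [0.098, -0.995, 0.0], [-0.0, -0.0, -1.0]]
ft_force: [1.0, -1.0, 0.0]
grip_width: -0.0
gripper_force: 0.0
time_s: 25.32
position: [0.5593, -0.0711, 0.0498]
tool_rot: [[0.995, 0.099, 0.0], [0.099, -0.995, 0.0], [0.0, -0.0, -1.0]]
ft_force: [0.4, 0.6, -0.6]
grip_width: -0.0001
gripper_force: 0.0
```

```bash
python3 -m pendant '[[[0,0,0.04],[0,0,0]],[[0,0,0.04],[0,0,0]],[[0,0,0],[0,0,0]],[[0,0,0],[0,0,0]]]' 0; python3 -m pendant '[[[0,0,0.04],[0,0,0]],[[0,0,0],[0,0,0]],[[0,0,0],[0,0,0]]]' 0
```

```text
time_s: 25.82
position: [0.5593, -0.071, 0.0465]
tool_rot: [[0.995, 0.1, -0.0], [0.1, -0.995, 0.0], [-0.0, -0.0, -1.0]]
ft_force: [0.3, 0.4, 0.6]
grip_width: 0.0001
gripper_force: 0.0
time_s: 26.2
position: [0.5594, -0.071, 0.0455]
tool_rot: [[0.995, 0.1, 0.001], [0.1, -0.995, -0.0], [0.001, 0.0, -1.0]]
ft_force: [-2.1, 0.3, 6.4]
grip_width: -0.0002
gripper_force: 2.9
```

```bash
python3 -m pendant '[[[0,0,0.04],[0,0,0]],[[0,0,0],[0,0,0]],[[0,0,0],[0,0,0]]]' 0;  python3 -m pendant '[[[0,0,0.025],[0,0,0]],[[0,0,0],[0,0,0]],[[0,0,0],[0,0,0]]]' 0
```

```text
time_s: 26.58
position: [0.5594, -0.071, 0.0452]
tool_rot: [[0.995, 0.1, 0.001], [0.1, -0.995, -0.001], [0.001, 0.001, -1.0]]
ft_force: [-4.1, 1.4, 17.9]
grip_width: -0.0003
gripper_force: 8.8
time_s: 26.95
position: [0.5595, -0.071, 0.0449]
tool_rot: [[0.995, 0.1, 0.002], [0.1, -0.995, -0.001], [0.002, 0.001, -1.0]]
ft_force: [-8.1, 3.5, 25.2]
grip_width: 0.0002
gripper_force: 12.4
```

```bash
python3 -m pendant '[[[0,0,-0.25],[0,0,0]],[[0,0.93,0],[0,0,0]],[[0,0.94,0],[0,0,0]],[[0,0.94,0],[0,0,0]],[[0,0.94,0],[0,0,0]],[[0,0,0],[0,0,0]],[[0,0,0.05],[0,0,0]],[[0,0,0],[0,0,0]]]' 0
python3 -m pendant '[[[0,0,0.04],[0,0,0]],[[0,0,0.02],[0,0,0]],[[0,0,0],[0,0,0]],[[0,0,0],[0,0,0]]]' 0
```

```text
time_s: 27.95
position: [0.574, -0.2191, 0.0501]
tool_rot: [[0.995, 0.101, -0.001], [0.101, -0.995, 0.001], [-0.001, -0.001, -1.0]]
ft_force: [0.8, 0.3, -0.6]
grip_width: 0.0001
gripper_force: 0.0
time_s: 28.45
position: [0.5742, -0.2202, 0.0479]
tool_rot: [[0.995, 0.1, 0.0], [0.1, -0.995, -0.0], [0.0, 0.0, -1.0]]
ft_force: [-0.3, -0.2, -0.8]
grip_width: -0.0
gripper_force: 0.0
```

```bash
python3 -m pendant '[[[0,0,0.04],[0,0,0]],[[0,0,0.03],[0,0,0]],[[0,0,0],[0,0,0]],[[0,0,0],[0,0,0]]]' 0; python3 -m pendant '[[[0,0,0.04],[0,0,0]],[[0,0,0],[0,0,0]],[[0,0,0],[0,0,0]]]' 0
```

```text
time_s: 28.95
position: [0.5742, -0.2203, 0.0455]
tool_rot: [[0.995, 0.099, 0.0], [0.099, -0.995, -0.0], [0.0, 0.0, -1.0]]
ft_force: [-1.7, 1.3, 5.6]
grip_width: 0.0002
gripper_force: 2.7
time_s: 29.32
position: [0.5742, -0.2204, 0.0452]
tool_rot: [[0.995, 0.1, 0.001], [0.1, -0.995, -0.001], [0.001, 0.001, -1.0]]
ft_force: [-5.8, 1.5, 16.1]
grip_width: -0.0004
gripper_force: 7.7
```

```bash
python3 -m pendant '[[[0,0,0.03],[0,0,0]],[[0,0,0],[0,0,0]],[[0,0,0],[0,0,0]]]' 0
python3 -m pendant '[[[0,0,-0.25],[0,0,0]],[[0,-0.93,0],[0,0,0]],[[0,-0.94,0],[0,0,0]],[[0,-0.94,0],[0,0,0]],[[0,-0.94,0],[0,0,0]],[[0,0,0],[0,0,0]],[[0,0,0.05],[0,0,0]],[[0,0,0],[0,0,0]]]' 0
python3 -m pendant '[[[0,0,0.05],[0,0,0]],[[0,0,0.02],[0,0,0]],[[0,0,0],[0,0,0]],[[0,0,0],[0,0,0]]]' 0
```

```text
time_s: 29.7
position: [0.5743, -0.2205, 0.045]
tool_rot: [[0.995, 0.1, 0.001], [0.1, -0.995, -0.001], [0.001, 0.002, -1.0]]
ft_force: [-8.8, 3.7, 22.8]
grip_width: 0.0001
gripper_force: 11.3
time_s: 30.7
position: [0.5594, -0.0721, 0.05]
tool_rot: [[0.995, 0.098, -0.0], [0.098, -0.995, -0.0], [-0.0, 0.0, -1.0]]
ft_force: [-1.3, -0.3, 1.1]
grip_width: 0.0002
gripper_force: 0.0
time_s: 31.2
position: [0.5593, -0.0711, 0.0476]
tool_rot: [[0.995, 0.099, 0.0], [0.099, -0.995, -0.0], [0.0, 0.0, -1.0]]
ft_force: [-0.3, 0.2, -0.6]
grip_width: -0.0002
gripper_force: 0.0
```

```bash
python3 -m pendant '[[[0,0,0.04],[0,0,0]],[[0,0,0.05],[0,0,0]],[[0,0,0],[0,0,0]],[[0,0,0],[0,0,0]]]' 0; python3 -m pendant '[[[0,0,0.02],[0,0,0]],[[0,0,0],[0,0,0]],[[0,0,0],[0,0,0]]]' 0
```

```text
time_s: 31.7
position: [0.5594, -0.071, 0.0452]
tool_rot: [[0.995, 0.1, 0.001], [0.1, -0.995, -0.0], [0.001, 0.001, -1.0]]
ft_force: [-4.8, 1.8, 13.6]
grip_width: -0.0
gripper_force: 6.5
time_s: 32.08
position: [0.5594, -0.0709, 0.0451]
tool_rot: [[0.995, 0.1, 0.001], [0.1, -0.995, -0.001], [0.001, 0.001, -1.0]]
ft_force: [-6.8, 2.2, 19.2]
grip_width: -0.0004
gripper_force: 9.8
```

```bash
python3 -m pendant '[[[0,0,0.015],[0,0,0]],[[0,0,0],[0,0,0]],[[0,0,0],[0,0,0]]]' 0
python3 -m pendant '[[[0,0,-0.3],[0,0,0]],[[0,0,-1],[0,0,0]],[[-0.9,0,-1],[0,0,0]],[[-0.9,0,-1],[0,0,0]],[[-0.9,0,0],[0,0,0]],[[-0.9,0.9,0],[0,0,0]],[[-0.5,0.9,0],[0,0,0]],[[0,0,0],[0,0,0]]]' 0
python3 lv.py
python3 - <<'E'
from h import *
d=get_image("wrist");cv2.imwrite("pics/g.png",d["img"]);print(observe()["position"])
E
```

```text
time_s: 32.45
position: [0.5594, -0.0709, 0.045]
tool_rot: [[0.995, 0.1, 0.002], [0.1, -0.995, -0.001], [0.002, 0.001, -1.0]]
ft_force: [-8.0, 2.5, 24.2]
grip_width: -0.0003
gripper_force: 12.0
time_s: 33.45
position: [0.4026, -0.1607, 0.1748]
tool_rot: [[0.995, 0.096, 0.0], [0.096, -0.995, -0.001], [0.0, 0.001, -1.0]]
ft_force: [0.2, 0.8, 0.4]
grip_width: -0.0001
gripper_force: 0.0
scene 1239 left 0.04539366418943077 right 0.04592152019993003 xslope/72mm -0.0002890077343694936
top 1623 left 0.04421853253813799 right 0.04454205403863503 xslope/72mm 0.00017170353492955404
[ 0.4035 -0.1583  0.1745]
```

View pics/g.png

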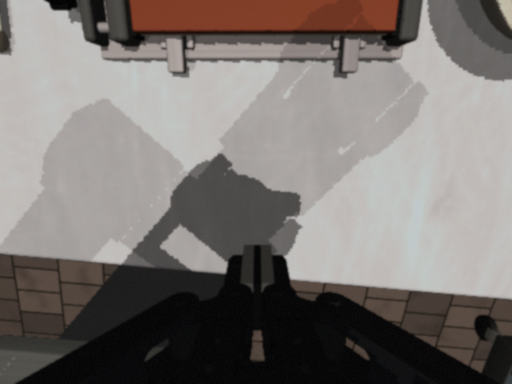

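Both bars jut out equally, with ends at row 72 at x≈177 and x≈348. The stone is level within about 0.5 mm and was loaded with about 23–24 N at each end, so I'm handing in.

```bash
python3 -c "from rig import *; print(close_job())"
```

```text
the job is handed in; nothing more can be done
None
```

Job handed in at about 34 s: both bars are home against the lip, and the stone was pressed by turns to about 23–24 N at each end and measures level within about 0.5 mm. I did not nudge the bars to prove they no longer slide, and the hand-in returned no verdict.

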